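# Sweep the tube caps into the tray

### The job

Clear the loose tube caps from the lab bench: with the fingertips, gently sweep the three orange caps along the bench top through the open side of the blue tray, until all three lie flat and wholly inside it. Only push them: do not pinch, lift or tip them, press hard on them or jam them against the tray. Leave the two amber vials, the beaker, the flask, the pen cup and the culture dish standing undisturbed where they are.

Things in the scene. Friction and masses are not known exactly. Their poses are not given: they have to be found in the camera images.
- cap_a: loose orange screw cap of a sample tube, a closed flat disc 34 mm in diameter and 14 mm high with fine ribs round its rim, about 16 g, lying flat on the white bench and sliding easily; origin at the centre of its underside, z up; the three caps are alike
- cap_b: loose orange screw cap of a sample tube, a closed flat disc 34 mm in diameter and 14 mm high with fine ribs round its rim, about 16 g, lying flat on the white bench and sliding easily; origin at the centre of its underside, z up; the three caps are alike
- cap_c: loose orange screw cap of a sample tube, a closed flat disc 34 mm in diameter and 14 mm high with fine ribs round its rim, about 16 g, lying flat on the white bench and sliding easily; origin at the centre of its underside, z up; the three caps are alike
- tray: blue tray fixed to the bench: walls on three sides (25 mm high, 5 mm thick), no wall or lip on the fourth; floor flush with the bench, so caps slide straight in. Inside 220 mm wide (x), 130 mm deep (y). Origin at the centre of the floor, bench height; +y points out of the open mouth, which is at y = +65 mm; inner face of the back wall y = -65 mm, of the side walls x = +-110 mm
- vial_a: amber glass vial with white screw cap, 27 mm in diameter and 55 mm tall, standing loose on the bench among the caps; a bystander; origin at the centre of its underside, z up
- vial_b: amber glass vial with white screw cap, 27 mm in diameter and 55 mm tall, standing loose on the bench among the caps; a bystander; origin at the centre of its underside, z up
- beaker: empty glass beaker, 70 mm in diameter and 90 mm tall, loose; a bystander; origin at the centre of its underside, z up
- flask: stoppered greenish glass flask with a round body 70 mm in diameter and a thin neck, 150 mm tall, loose; a bystander; origin at the centre of its underside, z up
- pen_cup: grey cup full of coloured marker pens, 70 mm in diameter, about 125 mm tall with the pens, loose; a bystander; origin at the centre of its underside, z up
- dish: closed culture dish, clear with a yellow disc on top, 92 mm in diameter and 17 mm high, loose; a bystander; origin at the centre of its underside, z up

How it is judged:
At the end, for the whole second after the job is handed in: All three orange caps rest flat and right way up on the bench inside the tray's three walls, each wholly past the mouth (at most 4 mm of a cap may show outside), and at rest (y of cap_a in the frame of tray between -0.065 and 0.052 m and x of cap_a in the frame of tray between -0.11 and 0.11 m and height (world z) of each of cap_a, cap_b, cap_c below 0.006 m and angle between each of cap_a, cap_b, cap_c's own z axis and vertical below 0.2 rad and linear speed of each of cap_a, cap_b, cap_c below 0.02 m/s and y of cap_b in the frame of tray between -0.065 and 0.052 m and x of cap_b in the frame of tray between -0.11 and 0.11 m and y of cap_c in the frame of tray between -0.065 and 0.052 m and x of cap_c in the frame of tray between -0.11 and 0.11 m); the robot touches nothing.
It fails at once if a cap is lifted more than 12 mm off the bench or tipped more than 30 degrees (height (world z) of any of cap_a, cap_b, cap_c above 0.012 m or angle between any of cap_a, cap_b, cap_c's own z axis and vertical above 0.52 rad).
It fails at once if a cap is pinched, pressed hard or jammed (more than 15 N between fingers and cap) (contact force between the fingers and cap_a above 15 N or contact force between the fingers and cap_b above 15 N or contact force between the fingers and cap_c above 15 N).
It fails at once if an amber vial is shifted more than 15 mm or tipped (distance of any of vial_a, vial_b from where it was at the start of the episode above 0.015 m or angle between any of vial_a, vial_b's own z axis and vertical above 0.3 rad).
It fails at once if the beaker, flask, pen cup or culture dish is shifted more than 15 mm or tipped (distance of any of beaker, flask, pen_cup, dish from where it was at the start of the episode above 0.015 m or angle between any of beaker, flask, pen_cup, dish's own z axis and vertical above 0.3 rad).
It also fails if it takes over 58 s, if anything falls off the work surface, if the arm or the gripper's body presses on something with over 40 N, if the wrist force passes 120 N, or if a joint passes its speed limit or range.

### The arm

A 7-joint arm with a two-finger parallel gripper is mounted at the origin on the work surface. World frame = base frame: x ahead of the robot, y to its left, z up, the work surface at z = 0. Lengths are in m, angles in rad, forces in N, time in s.
With the tool pointing down it reaches from about 0.35 to 0.9 m from the base axis. Payload 8.1 kg.
Tool frame: the origin (TCP) lies at the very end of the fingers, on their centre line; the grasp point (between the pads) lies 19 mm behind it; z points along the fingers, y is the line along which they close (so a half turn about z gives the same grasp; the last joint's range is limited). The gripper opens to 92 mm and grips with 3 to 60 N. Pads are 19 mm wide; open, the fingers measure 130 mm over their backs; the gripper's body (75 mm by 190 mm) begins 47 mm behind the grasp point.
Start: joints at [1.151, 0.434, 0.025, 1.573, -0.012, 1.134, -0.075], TCP at [0.195, -0.594, 0.188] pointing down, gripper open.
Joint ranges: [-2.62, 2.62], [-0.44, 2.09], [-1.27, 1.32], [0.08, 2.57], [-1.32, 4.46], [0.12, 2], [-2.74, 2.74]. Speed limits (rad/s): [2.22, 2.22, 3.01, 3.01, 3.14, 3.14, 3.14].

### API

Orientations are given as a rotation vector (axis times angle).
In Python, from cell import arm gives the robot as it stands.
- The arm moves only by the tool carry_out, never from a script. Its argument "commands" is a list of rows, each a list of 7 numbers: the opening, from 0 (shut) to 1 (fully open), then the shift along the tool's x, y, z each as a share of 0.025 m, from -1 to 1, then the turn, a rotation vector about the tool's x, y, z each as a share of 0.1 rad, from -1 to 1. A call has 1 to 8 rows; each row shifts and turns the commanded pose from where the row before left it, along the tool's axes as they then stand; what a row does not reach is not made up. A row lasts 1/10 s, in which the tool goes at most 50 mm and 8.59 degrees, less where a joint would pass 70% of its speed; a pose out of reach is approached as far as the arm can. A call with a number of a shift or a turn outside -1 to 1 is refused whole. A call with a gripper value outside its range is refused whole. The fingers move at their own pace and stop on an object; "squeeze" is the grip in N (left out, the last holds). Time passes only in rows, so rows that do not move let the fingers close. It gives the time, the measured TCP pose, the force, the opening and the grip force at its end, in the units of the state.
- arm.observe(): the state, without advancing time (a new reading comes with each control period).
- arm.get_image(name): name is "scene" or "top" or "wrist"; returns a dict with "pixels" (480x640x3 uint8, red, green, blue), "range_z" (480x640 float32, m along the optical axis (not along the pixel's ray), 0 where there is no reading), "mtx" (3x3 intrinsics, pixels), "R" (3x3) and "t" (3): a world point X has camera coordinates R X + t; the wrist camera has in their place "tool_from_camera" (4x4, takes a point from camera to tool coordinates, whose origin is the TCP and whose axes are the flange's). Camera axes: x right, y down, z forward; pixel columns grow to the right and rows downward; lengths in m; the calibration is good to about 2 mm. A picture is of the moment at which its call begins: read the wrist's pose just before it.
- arm.sign_off(): hands the job in; it is judged then, once.
The state is a dict: "clock": time; "joints": joint angles; "dq": joint speeds; "joint_efforts": joint torques, N m; "position": TCP position; "ee_rot": TCP orientation; "force": force on the tool from outside, world axes, zero at the start; "ft_torque": the same for the moment, N m; "width": opening from 0.0 (shut) to 1.0 (fully open); "gripper_force": force on a finger pad.
Only numpy, scipy, OpenCV 4.12 (cv2) and the standard library are available. Lean on these libraries where they do the work, as an engineer would, in place of code of your own. Each camera call takes 0.05 s, during which the arm holds its last target. There are 200 camera calls.

## Working session

There is one attempt and no reset: what is moved stays moved. The work goes in short steps, Python scripts to look and compute and a tool call to move; the robot and the scene stay as the last step left them, time stands still between calls to the robot, and variables do not carry over. Pictures are saved under pics/ and viewed, at most 10 in all, crops included, and the job is handed in when it is done.

Besides the shell and the picture viewer there is one more tool, called by a JSON object that holds its "name" and its "arguments", one argument or row to a line. carry_out: Moves the arm, as the interface text tells. Shift numbers are shares of 0.025 m and turn numbers shares of 0.1 rad, none past 1 either way. Its arguments: {"type":"object","properties":{"commands":{"type":"array"},"squeeze":{"type":"number"}},"required":["commands"]}

```bash
mkdir -p pics; python3 - <<'E'
from cell import arm
import cv2,numpy as np
s=arm.observe();print({k:np.round(s[k],3) for k in("clock","position","ee_rot","width","force")})
for n in("top","scene"):
    d=arm.get_image(n);cv2.imwrite(f"pics/{n}0.png",d["pixels"][...,::-1])
    np.savez(f"{n}0.npz",**d);print(n,d["mtx"].round(1).tolist(),(-d["R"].T@d["t"]).round(3))
E
```

```text
{'clock': np.float64(0.0), 'position': array([ 0.194, -0.593,  0.187]), 'ee_rot': array([-3.101e+00, -4.950e-01,  1.000e-03]), 'width': np.float64(0.997), 'force': array([ 0.164,  0.735, -0.018])}
top [[561.6, 0.0, 313.9], [0.0, 561.6, 239.1], [0.0, 0.0, 1.0]] [0.358 0.068 1.357]
scene [[491.2, 0.0, 314.0], [0.0, 491.2, 232.9], [0.0, 0.0, 1.0]] [1.064 0.356 0.79 ]
```

View pics/top0.png

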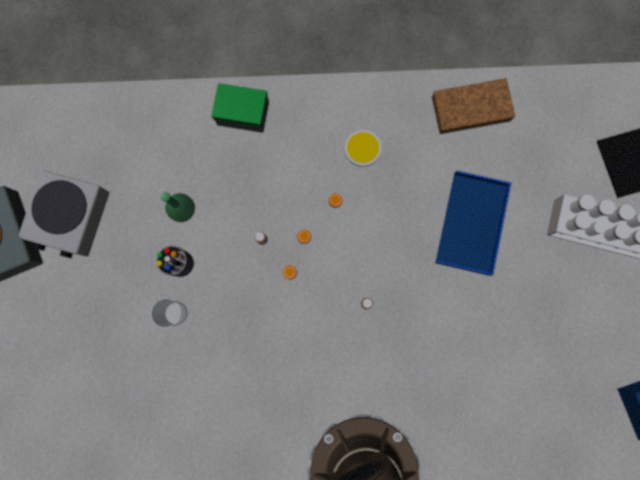

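View pics/scene0.png

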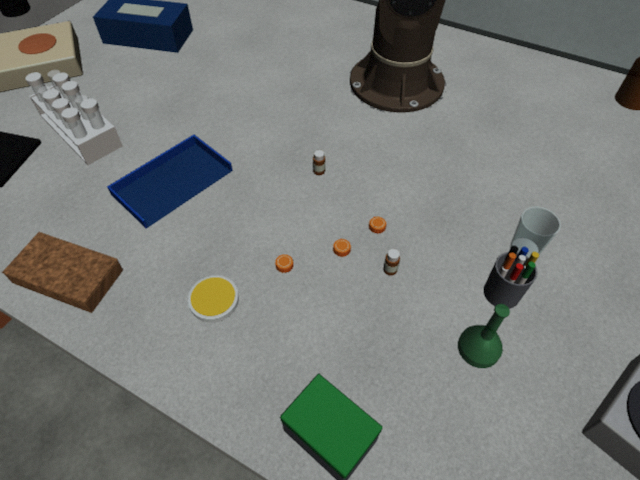

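Top view: caps at (335,201), (304,237), (290,272). Vials are at (261,238) and (367,303), the dish at (363,148), and the tray around (474,223) with its open side to the left. The scene view agrees, and the arm blocks nothing there. Next I locate everything by colour and depth.

```bash
cat > h.py <<'E'
import numpy as np,cv2
def pts(d):
    z=d["range_z"];v,u=np.mgrid[:480,:640];K=d["mtx"]
    c=np.stack([(u-K[0,2])/K[0,0]*z,(v-K[1,2])/K[1,1]*z,z],-1)
    return (c-d["t"])@d["R"]
def hit(d,u,v,h):
    K=d["mtx"];r=d["R"].T@np.array([(u-K[0,2])/K[0,0],(v-K[1,2])/K[1,1],1]);c=-d["R"].T@d["t"]
    return c+r*(h-c[2])/r[2]
def blobs(d,lo,hi,mina=20):
    m=cv2.inRange(cv2.cvtColor(d["pixels"],cv2.COLOR_RGB2HSV),lo,hi)
    n,l,s,c=cv2.connectedComponentsWithStats(m)
    return [(c[i],s[i,4],l==i) for i in range(1,n) if s[i,4]>=mina]
def caps(d,h=.010):
    return [(c.round(1),a,hit(d,*c,h).round(4)) for c,a,m in blobs(d,(5,150,120),(18,255,255),40) if a<600]
E
python3 - <<'E'
from h import *
from scipy.optimize import least_squares
D={n:dict(np.load(n+"0.npz")) for n in("top","scene")}
def tri(p,q):
    def f(X):
        o=[]
        for d,uv in((D["top"],p),(D["scene"],q)):
            c=d["mtx"]@(d["R"]@X+d["t"]);o+=list(c[:2]/c[2]-uv)
        return o
    r=least_squares(f,[.5,0,0]);return r.x.round(4)
for n in D:
    print(n)
    for c in caps(D[n]):print(" ",*c)
P=pts(D["top"])
for nm,(u,v) in dict(vA=(261,238),vB=(367,303),flask=(180,208),cup=(173,262),beak=(170,313),dish=(363,148)).items():
    w=P[v-4:v+5,u-4:u+5].reshape(-1,3);print(nm,np.median(w,0).round(3),w[:,2].max().round(3))
print("vial tops tri",tri((261,237),(393,254)),tri((367,302),(319.5,154)))
b=max(blobs(D["top"],(105,150,40),(125,255,255),500),key=lambda b:b[1] if 400<b[0][0]<550 else 0)
r=cv2.minAreaRect(np.argwhere(b[2])[:,::-1].astype(np.float32));print(b[0],r)
for c in cv2.boxPoints(r):print(c,hit(D["top"],*c,.025).round(4))
cs=caps(D["top"]);ss=caps(D["scene"])
for c in cs:
    e=[np.linalg.norm(c[2]-s[2]) for s in ss];j=int(np.argmin(e));print("cap tri",tri(c[0],ss[j][0]),e[j])
im=D["top"]["pixels"][150:290,420:530,::-1];cv2.imwrite("pics/tray.png",cv2.resize(im,None,fx=4,fy=4,interpolation=2))
E
```

```text
top
  [335.  200.1] 129 [0.6371 0.0443 0.01  ]
  [303.8 236.2] 129 [0.5502 0.1228 0.01  ]
  [289.4 271.9] 128 [0.4647 0.1595 0.01  ]
scene
  [36.6 43.4] 501 [ 0.3453 -0.9574  0.01  ]
  [377.5 223.5] 149 [0.4656 0.1618 0.01  ]
  [341.7 246.6] 170 [0.5519 0.1252 0.01  ]
  [284.2 262.4] 177 [0.6385 0.0465 0.01  ]
vA [0.543 0.222 0.053] 1.357
vB [ 0.384 -0.021  0.055] 0.063
flask [0.619 0.411 0.06 ] 0.087
cup [0.487 0.421 0.104] 1.357
beak [0.374 0.449 0.004] 1.357
dish [ 0.763 -0.028  0.017] 0.024
vial tops tri [0.5454 0.2248 0.0468] [ 0.3858 -0.0191  0.0518]
[473.4758504  222.65119338] ((473.60247802734375, 222.62632751464844), (57.318084716796875, 94.33568572998047), 11.842076301574707)
[435.87384 262.90903] [ 0.4749 -0.1891  0.025 ]
[455.2329 170.5811] [ 0.6973 -0.2481  0.025 ]
[511.33112 182.34363] [ 0.6639 -0.3803  0.025 ]
[491.97205 274.67157] [ 0.4433 -0.3188  0.025 ]
cap tri [0.6372 0.045  0.0074] 0.0026076809620810366
cap tri [0.5503 0.1238 0.0073] 0.002941088233970504
cap tri [0.4644 0.1606 0.0082] 0.002469817807045695
```

View pics/tray.png

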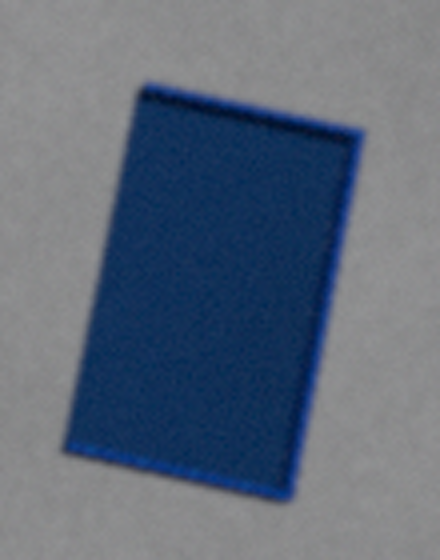

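Top crop: the tray's open mouth is on its left edge, from (436,263) to (455,172), with walls on the other three sides. All caps lie within a clear sweep of it. My plan is to hold the fingers about 20 mm apart as a stable cradle and push along −tool x. First I turn the tool about 71° in the air.

{"name": "carry_out", "arguments": {
  "commands": [
    [0.22, 0, 0, 0, 0, 0, -1],
    [0.22, 0, 0, 0, 0, 0, -1],
    [0.22, 0, 0, 0, 0, 0, -1],
    [0.22, 0, 0, 0, 0, 0, -1],
    [0.22, 0, 0, 0, 0, 0, -1],
    [0.22, 0, 0, 0, 0, 0, -1],
    [0.22, 0, 0, 0, 0, 0, -1],
    [0.22, 0, 0, 0, 0, 0, -1]
  ]
}}

```text
clock: 0.9
position: [0.1945, -0.5936, 0.1876]
ee_rot: [-2.66, -1.669, -0.0]
force: [0.8, 0.1, -0.0]
width: 0.352
gripper_force: 0.0
```

{"name": "carry_out", "arguments": {
  "commands": [
    [0.22, 0, 0, 0, 0, 0, -1],
    [0.22, 0, 0, 0, 0, 0, -1],
    [0.22, 0, 0, 0, 0, 0, -1],
    [0.22, 0, 0, 0, 0, 0, -1],
    [0.22, 0, 0, 0, 0, 0, -0.37],
    [0.22, 1, 0.6, 0, 0, 0, 0],
    [0.22, 1, 0.6, 0, 0, 0, 0],
    [0.22, 1, 0.6, 0, 0, 0, 0]
  ]
}}

```text
clock: 1.7
position: [0.2411, -0.5186, 0.1875]
ee_rot: [-2.24, -2.201, -0.001]
force: [0.7, -0.5, -0.6]
width: 0.222
gripper_force: 0.0
```

{"name": "carry_out", "arguments": {
  "commands": [
    [0.22, 1, 0.6, 0, 0, 0, 0],
    [0.22, 1, 0.6, 0, 0, 0, 0],
    [0.22, 1, 0.6, 0, 0, 0, 0],
    [0.22, 1, 0.6, 0, 0, 0, 0],
    [0.22, 1, 0.6, 0, 0, 0, 0],
    [0.22, 1, 0.6, 0, 0, 0, 0],
    [0.22, 1, 0.6, 0, 0, 0, 0],
    [0.22, 1, 0.6, 0, 0, 0, 0]
  ]
}}

```text
clock: 2.5
position: [0.3646, -0.3206, 0.1878]
ee_rot: [-2.24, -2.202, 0.0]
force: [0.4, 0.2, 0.2]
width: 0.22
gripper_force: 0.0
```

{"name": "carry_out", "arguments": {
  "commands": [
    [0.22, 1, 0.66, 0, 0, 0, 0],
    [0.22, 1, 0.66, 0, 0, 0, 0],
    [0.22, 1, 0.66, 0, 0, 0, 0],
    [0.22, 1, 0.66, 0, 0, 0, 0],
    [0.22, 1, 0.66, 0, 0, 0, 0],
    [0.22, 1, 0.66, 0, 0, 0, 0],
    [0.22, 1, 0.66, 0, 0, 0, 0],
    [0.22, 1, 0.66, 0, 0, 0, 0]
  ]
}}

```text
clock: 3.3
position: [0.5, -0.1231, 0.1878]
ee_rot: [-2.24, -2.202, 0.001]
force: [1.4, -0.2, 1.2]
width: 0.222
gripper_force: 0.0
```

{"name": "carry_out", "arguments": {
  "commands": [
    [0.22, 1, 0.66, 0, 0, 0, 0],
    [0.22, 1, 0.66, 0, 0, 0, 0],
    [0.22, 1, 0.66, 0, 0, 0, 0],
    [0.22, 1, 0.66, 0, 0, 0, 0],
    [0.22, 1, 0.66, 0, 0, 0, 0],
    [0.22, 1, 0.66, 0, 0, 0, 0],
    [0.22, 1, 0.66, 0, 0, 0, 0],
    [0.22, 0.5, 0.3, 0, 0, 0, 0]
  ]
}}

```text
clock: 4.1
position: [0.6265, 0.0641, 0.1875]
ee_rot: [-2.237, -2.204, -0.001]
force: [0.2, 0.0, 1.0]
width: 0.223
gripper_force: 0.0
```

{"name": "carry_out", "arguments": {
  "commands": [
    [0.22, 0.9, 0.3, 0.8, 0, 0, 0],
    [0.22, 0, 0, 1, 0, 0, 0],
    [0.22, 0, 0, 1, 0, 0, 0],
    [0.22, 0, 0, 1, 0, 0, 0],
    [0.22, 0, 0, 1, 0, 0, 0],
    [0.22, 0, 0, 0, 0, 0, 0]
  ]
}}

```text
clock: 4.7
position: [0.631, 0.0819, 0.0644]
ee_rot: [-2.239, -2.2, 0.01]
force: [-0.6, -0.3, -0.8]
width: 0.219
gripper_force: 0.0
```

```bash
python3 - <<'E'
from cell import arm
from h import *
s=arm.observe();d=arm.get_image("wrist");cv2.imwrite("pics/w1.png",d["pixels"][...,::-1])
print(s["position"].round(4),s["ee_rot"].round(3),s["joints"].round(2),d["tool_from_camera"].round(3).tolist())
print([c[:3] for c in caps(arm.get_image("scene"))])
E
```

```text
[0.631  0.0819 0.0644] [-2.239 -2.2    0.01 ] [ 0.1   0.63 -0.49  1.64  0.34  0.97 -0.52] [[-0.0, -0.951, -0.31, 0.084], [1.0, -0.0, 0.0, 0.001], [-0.0, -0.31, 0.951, -0.196], [0.0, 0.0, 0.0, 1.0]]
[(array([36.8, 43.4]), np.int32(512), array([ 0.3448, -0.9569,  0.01  ])), (array([377.5, 224.3]), np.int32(161), array([0.4673, 0.1627, 0.01  ])), (array([341.7, 247.2]), np.int32(181), array([0.5532, 0.1258, 0.01  ])), (array([511.4, 258.8]), np.int32(57), array([0.4188, 0.4217, 0.01  ])), (array([283.8, 264.7]), np.int32(145), array([0.6432, 0.0486, 0.01  ]))]
```

View pics/w1.png

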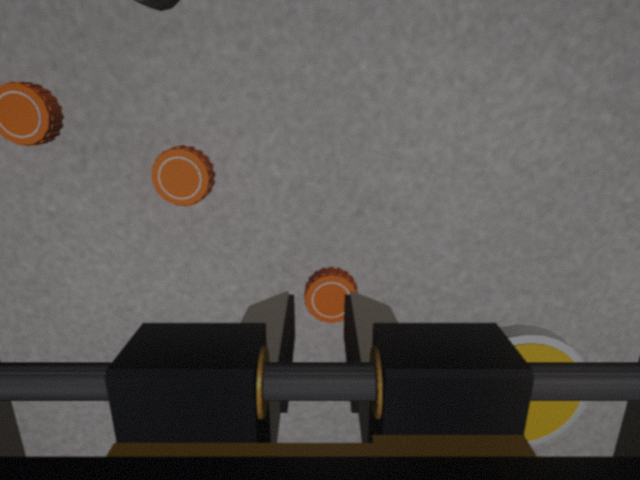

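Wrist view: cap a at (331,297) shows between the fingertips (tips near 290 and 350, row 295). Caps b and c are at (181,177) and (23,113), with the dish lower right. I'll refine the cap positions from this view.

```bash
cat >> h.py <<'E'
from scipy.spatial.transform import Rotation as Ro
def wcaps(arm,h=.014):
    s=arm.observe();d=arm.get_image("wrist");T=np.eye(4);T[:3,:3]=Ro.from_rotvec(s["ee_rot"]).as_matrix();T[:3,3]=s["position"]
    T=T@d["tool_from_camera"];e=dict(d);e["R"]=T[:3,:3].T;e["t"]=-T[:3,:3].T@T[:3,3]
    return s,d,e
E
python3 - <<'E'
from cell import arm
from h import *
s,d,e=wcaps(arm)
for c,a,m in blobs(d,(3,140,60),(18,255,255),200):print(c.round(),a,hit(e,*c,.010).round(4))
P=pts(e)
for u,v in((331,300),(182,178),(23,113)):print(P[v,u].round(4))
# ring ellipse centre on the caps' top plane
for u,v in((331,300),(182,178)):print(hit(e,u,v,.014).round(4))
c=e["mtx"]@(e["R"]@s["position"]+e["t"]);print("tcp px",c[:2]/c[2])
E
```

```text
[ 33. 113.] 1366 [0.4732 0.1617 0.01  ]
[ 17. 116.] 1228 [0.4635 0.1601 0.01  ]
[183. 174.] 1235 [0.5542 0.1255 0.01  ]
[176. 179.] 1104 [0.55   0.1227 0.01  ]
[324. 289.] 929 [0.637  0.0498 0.01  ]
[327. 299.] 851 [0.6386 0.0423 0.01  ]
[0.6413 0.044  0.0149]
[0.5548 0.124  0.0142]
[0.4696 0.162  0.0134]
[0.6413 0.0435 0.014 ]
[0.5547 0.1239 0.014 ]
tcp px [317.51888423 276.56840042]
```

{"name": "carry_out", "arguments": {
  "commands": [
    [0.22, 0.2, 0.35, 0.6, 0, 0, 0],
    [0.22, 0, 0, 0.6, 0, 0, 0],
    [0.22, 0, 0, 0.6, 0, 0, 0],
    [0.22, 0, 0, 0.2, 0, 0, 0],
    [0.22, 0, 0, 0, 0, 0, 0]
  ]
}}

```text
clock: 5.35
position: [0.6416, 0.0882, 0.0165]
ee_rot: [-2.239, -2.201, 0.003]
force: [0.1, -0.1, -0.6]
width: 0.216
gripper_force: 0.0
```

{"name": "carry_out", "arguments": {
  "commands": [
    [0.22, 0, 0, 0.4, 0, 0, 0],
    [0.22, -0.2, 0, 0, 0, 0, 0],
    [0.22, -0.3, 0, 0, 0, 0, 0],
    [0.22, -0.2, 0, 0, 0, 0, 0],
    [0.22, -0.2, 0, 0, 0, 0, 0],
    [0.22, -0.2, 0, 0, 0, 0, 0],
    [0.22, -0.3, 0, 0, 0, 0, 0],
    [0.22, -0.3, 0, 0, 0, 0, 0]
  ]
}}

```text
clock: 6.15
position: [0.642, 0.0454, 0.0081]
ee_rot: [2.24, 2.202, 0.0]
force: [0.2, 0.0, -0.4]
width: 0.218
gripper_force: 0.0
```

{"name": "carry_out", "arguments": {
  "commands": [
    [0.22, -0.4, 0, 0, 0, 0, 0],
    [0.22, -0.4, 0, 0, 0, 0, 0],
    [0.22, -0.4, 0, 0, 0, 0, 0],
    [0.22, -0.4, 0, 0, 0, 0, 0],
    [0.22, -0.4, 0, 0, 0, 0, 0],
    [0.22, -0.4, 0, 0, 0, 0, 0],
    [0.22, -0.4, 0, 0, 0, 0, 0],
    [0.22, -0.4, 0, 0, 0, 0, 0]
  ]
}}

```text
clock: 6.95
position: [0.6405, -0.0348, 0.008]
ee_rot: [2.24, 2.202, -0.0]
force: [-0.2, 0.8, 0.1]
width: 0.222
gripper_force: 0.0
```

```bash
python3 - <<'E'
from cell import arm
from h import *
s,d,e=wcaps(arm);cv2.imwrite("pics/w2.png",d["pixels"][...,::-1]);print(s["position"].round(4))
for n in("top","scene"):print(n,[c[2] for c in caps(arm.get_image(n))])
E
```

```text
[ 0.6405 -0.0348  0.008 ]
top [array([0.6371, 0.0441, 0.01  ]), array([0.5502, 0.1228, 0.01  ]), array([0.4646, 0.1596, 0.01  ])]
scene [array([ 0.3453, -0.9567,  0.01  ]), array([0.4672, 0.1628, 0.01  ]), array([0.5527, 0.1257, 0.01  ]), array([0.419 , 0.4216, 0.01  ]), array([0.6394, 0.0473, 0.01  ])]
```

View pics/w2.png

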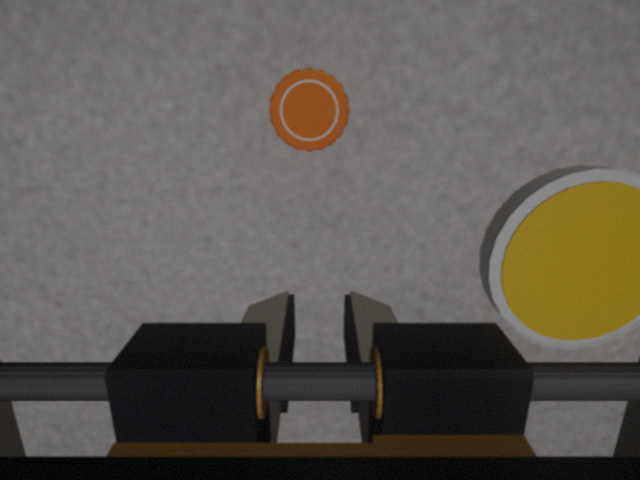

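The wrist view shows cap a still at its old place, at (309,109) in the image, with the fingers already past it. They must have gone over it. I'll check the fingertip height with depth and a scene view.

```bash
python3 - <<'E'
from cell import arm
from h import *
s,d,e=wcaps(arm);P=pts(e)
Tc=d["tool_from_camera"];z=d["range_z"]
for v in(296,302,310,320):
  for u in(250,280,291,349,355,380):
    print((u,v),z[v,u].round(3),P[v,u].round(3))
print("bench",P[250,320].round(4),P[300,320].round(4),"cap",P[109,309].round(4))
q=arm.get_image("scene");cv2.imwrite("pics/s2.png",q["pixels"][...,::-1])
E
```

```text
(250, 296) 0.225 [ 0.605 -0.049 -0.   ]
(280, 296) 0.169 [ 0.626 -0.025  0.051]
(291, 296) 0.173 [ 0.63  -0.027  0.047]
(349, 296) 0.173 [ 0.653 -0.027  0.048]
(355, 296) 0.17 [ 0.656 -0.026  0.05 ]
(380, 296) 0.225 [ 0.673 -0.05  -0.   ]
(250, 302) 0.227 [ 0.605 -0.053 -0.001]
(280, 302) 0.164 [ 0.627 -0.025  0.056]
(291, 302) 0.168 [ 0.63  -0.027  0.053]
(349, 302) 0.167 [ 0.653 -0.027  0.053]
(355, 302) 0.164 [ 0.655 -0.025  0.056]
(380, 302) 0.163 [ 0.665 -0.025  0.057]
(250, 310) 0.157 [ 0.616 -0.024  0.063]
(280, 310) 0.158 [ 0.627 -0.025  0.062]
(291, 310) 0.161 [ 0.631 -0.026  0.059]
(349, 310) 0.161 [ 0.653 -0.027  0.06 ]
(355, 310) 0.156 [ 0.655 -0.025  0.064]
(380, 310) 0.157 [ 0.664 -0.025  0.063]
(250, 320) 0.15 [ 0.617 -0.024  0.071]
(280, 320) 0.151 [ 0.628 -0.025  0.07 ]
(291, 320) 0.157 [ 0.631 -0.028  0.064]
(349, 320) 0.153 [ 0.652 -0.026  0.068]
(355, 320) 0.15 [ 0.654 -0.025  0.071]
(380, 320) 0.15 [ 0.663 -0.025  0.071]
bench [ 0.642 -0.024  0.   ] [ 0.6415 -0.0514  0.0009] cap [0.6385 0.0445 0.0155]
```

View pics/s2.png

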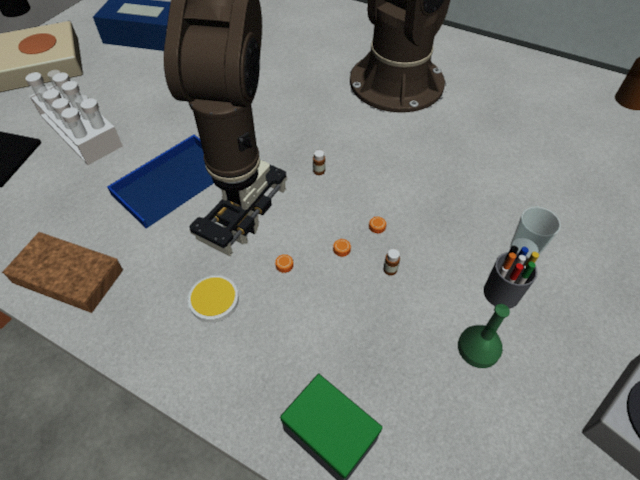

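The scene view shows the gripper about 50 mm above the bench past cap a. Wrist depth puts the visible fingertips near z = 0.046 while the TCP reads 0.008. I'll check this with the scene camera's depth before trusting either number.

```bash
python3 - <<'E'
from cell import arm
from h import *
s,d,e=wcaps(arm);P=pts(e)
tip=s["position"]
q=arm.get_image("scene");S=pts(q)
R=(Ro.from_rotvec(s["ee_rot"]).as_matrix())
for nm,A in(("scene",S),("wrist",P)):
    L=(A.reshape(-1,3)-tip)@R; k=(A.reshape(-1,3)[:,2]>.02)&(abs(L[:,0])<.06)&(abs(L[:,1])<.11)&(L[:,2]>-.12);L=L[k]
    print(nm,len(L))
    for lo in np.arange(-.12,.0,.01):
        b=L[(L[:,2]>=lo)&(L[:,2]<lo+.01)]
        if len(b):print(" toolz %.2f n %d x[%.3f %.3f] y[%.3f %.3f]"%(lo,len(b),b[:,0].min(),b[:,0].max(),b[:,1].min(),b[:,1].max()))
cv2.imwrite("pics/s2c.png",cv2.resize(q["pixels"][150:290,170:310,::-1],None,fx=4,fy=4,interpolation=2))
E
```

```text
scene 627
 toolz -0.12 n 322 x[-0.034 0.039] y[-0.084 0.088]
 toolz -0.11 n 122 x[-0.034 0.038] y[-0.087 0.087]
 toolz -0.10 n 11 x[0.003 0.010] y[-0.014 0.038]
 toolz -0.09 n 3 x[0.001 0.013] y[-0.020 -0.012]
 toolz -0.08 n 31 x[-0.007 0.014] y[-0.028 0.029]
 toolz -0.07 n 39 x[-0.005 0.014] y[-0.025 0.029]
 toolz -0.06 n 60 x[-0.002 0.013] y[-0.028 0.028]
 toolz -0.05 n 34 x[0.001 0.013] y[-0.023 0.023]
 toolz -0.04 n 4 x[0.002 0.012] y[-0.014 0.012]
 toolz -0.02 n 1 x[0.005 0.005] y[0.098 0.098]
wrist 19439
 toolz -0.12 n 11510 x[-0.002 0.036] y[-0.079 0.080]
 toolz -0.11 n 2752 x[-0.007 0.036] y[-0.080 0.081]
 toolz -0.10 n 334 x[-0.013 0.006] y[-0.012 0.013]
 toolz -0.09 n 704 x[-0.013 0.011] y[-0.015 0.016]
 toolz -0.08 n 823 x[-0.000 0.011] y[-0.017 0.018]
 toolz -0.07 n 1133 x[-0.008 0.011] y[-0.027 0.028]
 toolz -0.06 n 1351 x[-0.010 0.011] y[-0.026 0.027]
 toolz -0.05 n 768 x[-0.010 0.011] y[-0.025 0.025]
 toolz -0.04 n 64 x[-0.011 0.011] y[-0.014 0.016]
```

View pics/s2c.png

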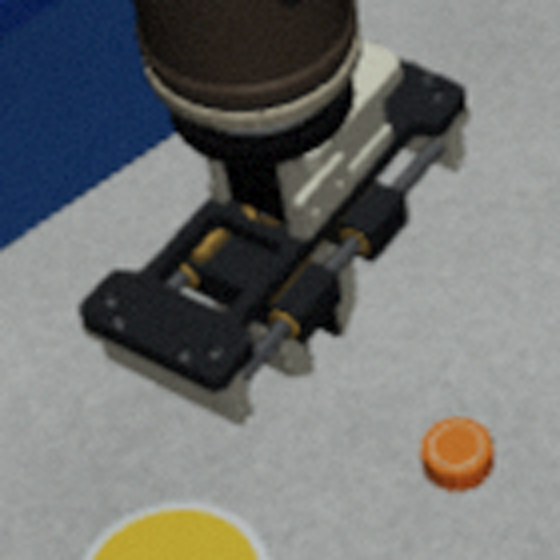

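Both cameras agree that the fingers really end about 37 mm short of the reported TCP, and the body sits correspondingly higher. So I subtract 37 mm: tips at 6 mm means TCP z ≈ −0.031. I go back behind cap a, clear over it, then lower slowly.

{"name": "carry_out", "arguments": {
  "commands": [
    [0.22, 1, 0, 0, 0, 0, 0],
    [0.22, 1, 0, 0, 0, 0, 0],
    [0.22, 1, 0, 0, 0, 0, 0],
    [0.22, 1, 0, 0, 0, 0, 0],
    [0.22, 1, 0, 0, 0, 0, 0],
    [0.22, 0, 0, 0.4, 0, 0, 0],
    [0.22, 0, 0, 0.4, 0, 0, 0],
    [0.22, 0, 0, 0, 0, 0, 0]
  ]
}}

```text
clock: 8.1
position: [0.6413, 0.0894, -0.014]
ee_rot: [-2.24, -2.201, 0.005]
force: [-0.8, -0.6, -0.3]
width: 0.219
gripper_force: 0.0
```

{"name": "carry_out", "arguments": {
  "commands": [
    [0.22, 0, 0, 0.3, 0, 0, 0],
    [0.22, 0, 0, 0.2, 0, 0, 0],
    [0.22, 0, 0, 0.1, 0, 0, 0],
    [0.22, 0, 0, 0, 0, 0, 0]
  ]
}}

```text
clock: 8.5
position: [0.6424, 0.0906, -0.0274]
ee_rot: [-2.241, -2.202, 0.001]
force: [0.0, 1.2, 0.1]
width: 0.218
gripper_force: 0.0
```

```bash
python3 - <<'E'
from cell import arm
from h import *
s,d,e=wcaps(arm);P=pts(e);print(s["position"].round(4),s["force"].round(1))
L=P.reshape(-1,3);R=Ro.from_rotvec(s["ee_rot"]).as_matrix();l=(L-s["position"])@R
k=(abs(l[:,0])<.013)&(abs(l[:,1])<.03)&(l[:,2]<-.036+0)&(l[:,2]>-.06);print("lowest finger z",np.percentile(L[k,2],[0,1,5]).round(4))
print("cap scene",[c[2] for c in caps(arm.get_image("scene"))])
E
```

```text
[ 0.6424  0.0906 -0.0274] [0.  1.2 0.1]
lowest finger z [0.0101 0.0115 0.0136]
cap scene [array([ 0.345 , -0.9566,  0.01  ]), array([0.4672, 0.1628, 0.01  ]), array([0.5531, 0.1258, 0.01  ]), array([0.4191, 0.4215, 0.01  ])]
```

{"name": "carry_out", "arguments": {
  "commands": [
    [0.22, 0, -0.05, 0.2, 0, 0, 0],
    [0.22, -0.3, 0, 0, 0, 0, 0],
    [0.22, -0.3, 0, 0, 0, 0, 0],
    [0.22, -0.2, 0, 0, 0, 0, 0],
    [0.22, -0.2, 0, 0, 0, 0, 0],
    [0.22, -0.2, 0, 0, 0, 0, 0],
    [0.22, -0.3, 0, 0, 0, 0, 0],
    [0.22, -0.3, 0, 0, 0, 0, 0]
  ]
}}

```text
clock: 9.4
position: [0.6407, 0.0455, -0.0319]
ee_rot: [2.24, 2.202, 0.0]
force: [-0.1, -0.1, 0.8]
width: 0.218
gripper_force: 0.1
```

{"name": "carry_out", "arguments": {
  "commands": [
    [0.22, -0.4, 0, 0, 0, 0, 0],
    [0.22, -0.4, 0, 0, 0, 0, 0],
    [0.22, -0.4, 0, 0, 0, 0, 0],
    [0.22, -0.4, 0, 0, 0, 0, 0],
    [0.22, -0.4, 0, 0, 0, 0, 0],
    [0.22, -0.4, 0, 0, 0, 0, 0],
    [0.22, -0.4, 0, 0, 0, 0, 0],
    [0.22, -0.4, 0, 0, 0, 0, 0]
  ]
}}

```text
clock: 10.2
position: [0.6393, -0.0348, -0.032]
ee_rot: [2.24, 2.202, -0.0]
force: [0.3, 0.5, 0.2]
width: 0.221
gripper_force: 0.1
```

```bash
python3 - <<'E'
from cell import arm
from h import *
s,d,e=wcaps(arm);print(s["position"].round(4),s["force"].round(1))
for n in("top","scene"):print(n,[c[2] for c in caps(arm.get_image(n))])
cv2.imwrite("pics/w3.png",d["pixels"][...,::-1])
E
```

```text
[ 0.6393 -0.0348 -0.032 ] [0.3 0.5 0.2]
top [array([0.5502, 0.1228, 0.01  ]), array([0.4645, 0.1597, 0.01  ])]
scene [array([ 0.345 , -0.9566,  0.01  ]), array([0.4672, 0.1628, 0.01  ]), array([0.5531, 0.1258, 0.01  ]), array([0.4192, 0.4215, 0.01  ])]
```

View pics/w3.png

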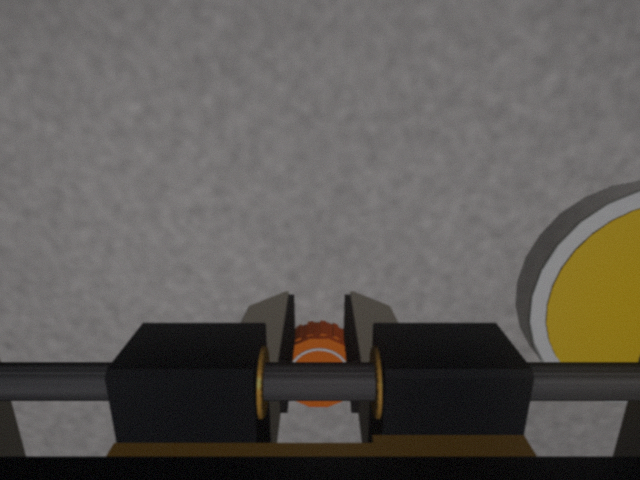

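The cap sits centred in the cradle at (320,365), and the force is negligible. I carry on into the tray.

{"name": "carry_out", "arguments": {
  "commands": [
    [0.22, -0.4, 0, 0, 0, 0, 0],
    [0.22, -0.5, 0, 0, 0, 0, 0],
    [0.22, -0.5, 0, 0, 0, 0, 0],
    [0.22, -0.5, 0, 0, 0, 0, 0],
    [0.22, -0.5, 0, 0, 0, 0, 0],
    [0.22, -0.5, 0, 0, 0, 0, 0],
    [0.22, -0.5, 0, 0, 0, 0, 0],
    [0.22, -0.5, 0, 0, 0, 0, 0]
  ]
}}

```text
clock: 11.15
position: [0.6376, -0.1326, -0.032]
ee_rot: [2.24, 2.202, -0.0]
force: [-0.8, 0.4, -0.4]
width: 0.221
gripper_force: 0.1
```

{"name": "carry_out", "arguments": {
  "commands": [
    [0.22, -0.5, 0, 0, 0, 0, 0],
    [0.22, -0.5, 0, 0, 0, 0, 0],
    [0.22, -0.5, 0, 0, 0, 0, 0],
    [0.22, -0.5, 0, 0, 0, 0, 0],
    [0.22, -0.5, 0, 0, 0, 0, 0],
    [0.22, -0.5, 0, 0, 0, 0, 0],
    [0.22, -0.5, 0, 0, 0, 0, 0],
    [0.22, -0.5, 0, 0, 0, 0, 0]
  ]
}}

```text
clock: 11.95
position: [0.6359, -0.2324, -0.032]
ee_rot: [-2.24, -2.202, 0.0]
force: [0.3, 0.1, 1.1]
width: 0.218
gripper_force: 0.1
```

{"name": "carry_out", "arguments": {
  "commands": [
    [0.22, -0.5, 0, 0, 0, 0, 0],
    [0.22, -0.5, 0, 0, 0, 0, 0],
    [0.22, -0.4, 0, 0, 0, 0, 0],
    [0.22, -0.4, 0, 0, 0, 0, 0],
    [0.22, -0.3, 0, 0, 0, 0, 0],
    [0.22, -0.3, 0, 0, 0, 0, 0],
    [0.22, -0.2, 0, 0, 0, 0, 0],
    [0.22, 0, 0, 0, 0, 0, 0]
  ]
}}

```text
clock: 12.75
position: [0.6347, -0.2974, -0.032]
ee_rot: [2.241, 2.201, -0.001]
force: [0.3, -0.1, 0.4]
width: 0.219
gripper_force: 0.0
```

{"name": "carry_out", "arguments": {
  "commands": [
    [0.22, 0.4, 0, 0, 0, 0, 0],
    [0.22, 0.6, 0, 0, 0, 0, 0],
    [0.22, 0, 0, -1, 0, 0, 0],
    [0.22, 0, 0, -1, 0, 0, 0],
    [0.22, 0, 0, -1, 0, 0, -0.9],
    [0.22, 1, -0.11, -0.6, 0, 0, 0],
    [0.22, 1, -0.11, 0, 0, 0, 0],
    [0.22, 1, -0.11, 0, 0, 0, 0]
  ]
}}

```text
clock: 13.55
position: [0.6218, -0.1939, 0.0589]
ee_rot: [2.136, 2.302, 0.002]
force: [-0.6, 0.1, -1.2]
width: 0.216
gripper_force: 0.0
```

{"name": "carry_out", "arguments": {
  "commands": [
    [0.22, 1, -0.11, 0, 0, 0, 0],
    [0.22, 1, -0.11, 0, 0, 0, 0],
    [0.22, 1, -0.11, 0, 0, 0, 0],
    [0.22, 1, -0.11, 0, 0, 0, 0],
    [0.22, 1, -0.11, 0, 0, 0, 0],
    [0.22, 1, -0.11, 0, 0, 0, 0],
    [0.22, 1, -0.11, 0, 0, 0, 0],
    [0.22, 1, -0.11, 0, 0, 0, 0]
  ]
}}

```text
clock: 14.35
position: [0.584, 0.0039, 0.0582]
ee_rot: [-2.136, -2.303, -0.001]
force: [0.4, 0.2, -0.3]
width: 0.219
gripper_force: 0.0
```

{"name": "carry_out", "arguments": {
  "commands": [
    [0.22, 1, -0.11, 0, 0, 0, 0],
    [0.22, 1, -0.11, 0, 0, 0, 0],
    [0.22, 1, -0.11, 0, 0, 0, 0],
    [0.22, 1, -0.11, 0, 0, 0, 0],
    [0.22, 1, -0.11, 0, 0, 0, 0],
    [0.22, 1, -0.11, 0, 0, 0, 0],
    [0.22, 0.8, -0.11, 0, 0, 0, 0],
    [0.22, 0, 0, 0, 0, 0, 0]
  ]
}}

```text
clock: 15.15
position: [0.551, 0.1747, 0.0585]
ee_rot: [-2.129, -2.307, -0.003]
force: [0.2, -0.1, 0.6]
width: 0.216
gripper_force: 0.0
```

```bash
python3 - <<'E'
from cell import arm
from h import *
s,d,e=wcaps(arm);print(s["position"].round(4),s["ee_rot"].round(3),s["joints"].round(2))
P=pts(e)
m=cv2.morphologyEx(cv2.inRange(cv2.cvtColor(d["pixels"],cv2.COLOR_RGB2HSV),(3,140,60),(18,255,255)),cv2.MORPH_CLOSE,np.ones((7,7)))
k=(m>0)&(P[...,2]>.010)&(P[...,2]<.02)
n,l,st,c=cv2.connectedComponentsWithStats(k.astype(np.uint8))
for i in range(1,n):
    if st[i,4]>200:print(c[i].round(),P[l==i].mean(0).round(4),np.ptp(P[l==i],0).round(3))
for nm in("top","scene"):print(nm,[c[2] for c in caps(arm.get_image(nm))])
E
```

```text
[0.551  0.1747 0.0585] [-2.129 -2.307 -0.003] [-0.    0.57 -0.56  1.8   0.38  0.88 -0.66]
[175. 257.] [0.4667 0.1615 0.0137] [0.033 0.034 0.006]
[314. 321.] [0.5528 0.1253 0.0138] [0.029 0.034 0.007]
top [array([ 0.6346, -0.3218,  0.01  ]), array([0.4624, 0.1608, 0.01  ])]
scene [array([ 0.3452, -0.957 ,  0.01  ]), array([ 0.6358, -0.3194,  0.01  ]), array([0.4721, 0.1733, 0.01  ]), array([0.5539, 0.1258, 0.01  ]), array([0.4184, 0.4216, 0.01  ])]
```

Cap a is inside at tray (0.073, −0.022). Now I lower behind cap b.

{"name": "carry_out", "arguments": {
  "commands": [
    [0.22, -0.15, -0.07, 0.8, 0, 0, 0],
    [0.22, 0, 0, 0.8, 0, 0, 0],
    [0.22, 0, 0, 0.8, 0, 0, 0],
    [0.22, 0, 0, 0.6, 0, 0, 0],
    [0.22, 0, 0, 0.4, 0, 0, 0],
    [0.22, 0, 0, 0.2, 0, 0, 0],
    [0.22, 0, 0, 0, 0, 0, 0],
    [0.22, 0, 0, 0, 0, 0, 0]
  ]
}}

```text
clock: 16.1
position: [0.5524, 0.1652, -0.0314]
ee_rot: [2.139, 2.301, 0.001]
force: [-0.7, -0.0, -0.2]
width: 0.219
gripper_force: 0.0
```

{"name": "carry_out", "arguments": {
  "commands": [
    [0.22, -0.3, 0, 0.04, 0, 0, 0],
    [0.22, -0.3, 0, 0, 0, 0, 0],
    [0.22, -0.2, 0, 0, 0, 0, 0],
    [0.22, -0.2, 0, 0, 0, 0, 0],
    [0.22, -0.2, 0, 0, 0, 0, 0],
    [0.22, -0.3, 0, 0, 0, 0, 0],
    [0.22, -0.4, 0, 0, 0, 0, 0],
    [0.22, -0.5, 0, 0, 0, 0, 0]
  ]
}}

```text
clock: 16.9
position: [0.5564, 0.1045, -0.033]
ee_rot: [2.138, 2.301, 0.0]
force: [-0.1, 0.2, -0.4]
width: 0.219
gripper_force: 0.1
```

```bash
cat >> h.py <<'E'
def cradle(arm):
    s,d,e=wcaps(arm);P=pts(e)
    m=cv2.inRange(cv2.cvtColor(d["pixels"],cv2.COLOR_RGB2HSV),(3,140,40),(18,255,255))
    m[:290]=0;m[:,:270]=0;m[:,370:]=0
    v,u=np.nonzero(m);L=(P[m>0]-s["position"])@Ro.from_rotvec(s["ee_rot"]).as_matrix()
    print("TCP",s["position"].round(4),"orange px",len(u),(u.mean().round(),v.mean().round(),np.ptp(v)) if len(u) else None,"tool xyz",np.median(L,0).round(3) if len(u) else None)
    for n in("top","scene"):print(n,[c[2] for c in caps(arm.get_image(n))])
E
python3 - <<'E'
from cell import arm
from h import *
cradle(arm)
E
```

```text
TCP [ 0.5564  0.1045 -0.033 ] orange px 2571 (np.float64(319.0), np.float64(376.0), np.int64(133)) tool xyz [-0.008  0.001 -0.047]
top [array([ 0.6342, -0.3216,  0.01  ]), array([0.4645, 0.1597, 0.01  ])]
scene [array([ 0.3452, -0.9567,  0.01  ]), array([ 0.6358, -0.3194,  0.01  ]), array([0.4668, 0.1627, 0.01  ]), array([0.4187, 0.4216, 0.01  ])]
```

{"name": "carry_out", "arguments": {
  "commands": [
    [0.22, -0.4, 0, 0, 0, 0, 0],
    [0.22, -0.5, 0, 0, 0, 0, 0],
    [0.22, -0.5, 0, 0, 0, 0, 0],
    [0.22, -0.5, 0, 0, 0, 0, 0],
    [0.22, -0.5, 0, 0, 0, 0, 0],
    [0.22, -0.5, 0, 0, 0, 0, 0],
    [0.22, -0.5, 0, 0, 0, 0, 0],
    [0.22, -0.5, 0, 0, 0, 0, 0]
  ]
}}

```text
clock: 17.85
position: [0.5635, 0.0067, -0.033]
ee_rot: [-2.139, -2.301, 0.0]
force: [-0.6, -0.4, -0.6]
width: 0.215
gripper_force: 0.1
```

{"name": "carry_out", "arguments": {
  "commands": [
    [0.22, -0.5, 0, 0, 0, 0, 0],
    [0.22, -0.5, 0, 0, 0, 0, 0],
    [0.22, -0.5, 0, 0, 0, 0, 0],
    [0.22, -0.5, 0, 0, 0, 0, 0],
    [0.22, -0.5, 0, 0, 0, 0, 0],
    [0.22, -0.5, 0, 0, 0, 0, 0],
    [0.22, -0.5, 0, 0, 0, 0, 0],
    [0.22, -0.5, 0, 0, 0, 0, 0]
  ]
}}

```text
clock: 18.65
position: [0.5708, -0.0929, -0.033]
ee_rot: [2.139, 2.301, -0.0]
force: [0.8, -0.3, 1.1]
width: 0.22
gripper_force: 0.1
```

```bash
python3 - <<'E'
from cell import arm
from h import *
cradle(arm)
E
```

```text
TCP [ 0.5708 -0.0929 -0.033 ] orange px 2553 (np.float64(319.0), np.float64(375.0), np.int64(133)) tool xyz [-0.008  0.001 -0.047]
top [array([ 0.6345, -0.3221,  0.01  ]), array([0.4645, 0.1597, 0.01  ])]
scene [array([ 0.3451, -0.9572,  0.01  ]), array([ 0.6356, -0.3198,  0.01  ]), array([0.4665, 0.1626, 0.01  ]), array([0.4179, 0.4216, 0.01  ])]
```

{"name": "carry_out", "arguments": {
  "commands": [
    [0.22, -0.4, 0, 0, 0, 0, 0],
    [0.22, -0.5, 0, 0, 0, 0, 0],
    [0.22, -0.5, 0, 0, 0, 0, 0],
    [0.22, -0.5, 0, 0, 0, 0, 0],
    [0.22, -0.5, 0, 0, 0, 0, 0],
    [0.22, -0.5, 0, 0, 0, 0, 0],
    [0.22, -0.5, 0, 0, 0, 0, 0],
    [0.22, -0.5, 0, 0, 0, 0, 0]
  ]
}}

```text
clock: 19.6
position: [0.5779, -0.1903, -0.033]
ee_rot: [-2.139, -2.301, 0.0]
force: [0.3, 0.1, 0.8]
width: 0.216
gripper_force: 0.1
```

{"name": "carry_out", "arguments": {
  "commands": [
    [0.22, -0.5, 0, 0, 0, 0, 0],
    [0.22, -0.5, 0, 0, 0, 0, 0],
    [0.22, -0.5, 0, 0, 0, 0, 0],
    [0.22, -0.5, 0, 0, 0, 0, 0],
    [0.22, -0.5, 0, 0, 0, 0, 0],
    [0.22, -0.4, 0, 0, 0, 0, 0],
    [0.22, -0.3, 0, 0, 0, 0, 0],
    [0.22, -0.2, 0, 0, 0, 0, 0]
  ]
}}

```text
clock: 20.4
position: [0.584, -0.2746, -0.0331]
ee_rot: [-2.139, -2.3, 0.0]
force: [0.4, 0.0, -0.0]
width: 0.223
gripper_force: 0.1
```

{"name": "carry_out", "arguments": {
  "commands": [
    [0.22, 0.4, 0, 0, 0, 0, 0],
    [0.22, 0.6, 0, 0, 0, 0, 0],
    [0.22, 0, 0, -1, 0, 0, 0],
    [0.22, 0, 0, -1, 0, 0, 0],
    [0.22, 0, 0, -1, 0, 0, -0.9],
    [0.22, 1, -0.1, -0.6, 0, 0, 0],
    [0.22, 1, -0.1, 0, 0, 0, 0],
    [0.22, 1, -0.1, 0, 0, 0, 0]
  ]
}}

```text
clock: 21.2
position: [0.5625, -0.1728, 0.0578]
ee_rot: [2.03, 2.397, 0.002]
force: [0.7, -0.3, -0.5]
width: 0.221
gripper_force: 0.0
```

{"name": "carry_out", "arguments": {
  "commands": [
    [0.22, 1, -0.1, 0, 0, 0, 0],
    [0.22, 1, -0.1, 0, 0, 0, 0],
    [0.22, 1, -0.1, 0, 0, 0, 0],
    [0.22, 1, -0.1, 0, 0, 0, 0],
    [0.22, 1, -0.1, 0, 0, 0, 0],
    [0.22, 1, -0.1, 0, 0, 0, 0],
    [0.22, 1, -0.1, 0, 0, 0, 0],
    [0.22, 1, -0.1, 0, 0, 0, 0]
  ]
}}

```text
clock: 22.0
position: [0.509, 0.021, 0.0571]
ee_rot: [-2.03, -2.397, -0.0]
force: [0.9, -0.3, 0.2]
width: 0.221
gripper_force: 0.0
```

{"name": "carry_out", "arguments": {
  "commands": [
    [0.22, 1, -0.1, 0, 0, 0, 0],
    [0.22, 1, -0.1, 0, 0, 0, 0],
    [0.22, 1, -0.1, 0, 0, 0, 0],
    [0.22, 1, -0.1, 0, 0, 0, 0],
    [0.22, 1, -0.1, 0, 0, 0, 0],
    [0.22, 1, -0.1, 0, 0, 0, 0],
    [0.22, 1, -0.1, 0, 0, 0, 0],
    [0.22, 0.7, -0.1, 0, 0, 0, 0]
  ]
}}

```text
clock: 22.8
position: [0.4571, 0.2081, 0.0573]
ee_rot: [-2.028, -2.399, -0.001]
force: [0.6, 0.6, -0.7]
width: 0.221
gripper_force: 0.0
```

```bash
python3 - <<'E'
from cell import arm
from h import *
s,d,e=wcaps(arm);print(s["position"].round(4),s["ee_rot"].round(3))
P=pts(e)
m=cv2.morphologyEx(cv2.inRange(cv2.cvtColor(d["pixels"],cv2.COLOR_RGB2HSV),(3,140,60),(18,255,255)),cv2.MORPH_CLOSE,np.ones((7,7)))
k=(m>0)&(P[...,2]>.010)&(P[...,2]<.02)
n,l,st,c=cv2.connectedComponentsWithStats(k.astype(np.uint8))
for i in range(1,n):
    if st[i,4]>200:
        p=P[l==i].mean(0);print(c[i].round(),p.round(4),np.ptp(P[l==i],0).round(3),"tool",((p-s["position"])@Ro.from_rotvec(s["ee_rot"]).as_matrix()).round(4))
for nm in("top","scene"):print(nm,[c[2] for c in caps(arm.get_image(nm))])
E
```

```text
[0.4571 0.2081 0.0573] [-2.028e+00 -2.399e+00 -1.000e-03]
[319. 318.] [0.4653 0.1619 0.0138] [0.032 0.034 0.006] tool [-0.047   0.0004  0.0434]
top [array([ 0.6346, -0.3219,  0.01  ]), array([ 0.5857, -0.2991,  0.01  ])]
scene [array([ 0.3452, -0.9569,  0.01  ]), array([ 0.5872, -0.2961,  0.01  ]), array([ 0.6354, -0.3198,  0.01  ]), array([0.4665, 0.1625, 0.01  ]), array([0.4175, 0.4216, 0.01  ])]
```

{"name": "carry_out", "arguments": {
  "commands": [
    [0.22, 0, 0, 0.8, 0, 0, 0],
    [0.22, 0, 0, 0.8, 0, 0, 0],
    [0.22, 0, 0, 0.8, 0, 0, 0],
    [0.22, 0, 0, 0.6, 0, 0, 0],
    [0.22, 0, 0, 0.4, 0, 0, 0],
    [0.22, 0, 0, 0.2, 0, 0, 0],
    [0.22, 0, 0, 0, 0, 0, 0],
    [0.22, 0, 0, 0, 0, 0, 0]
  ]
}}

```text
clock: 23.75
position: [0.4598, 0.2048, -0.0325]
ee_rot: [2.033, 2.395, 0.001]
force: [-0.5, 0.2, 0.3]
width: 0.219
gripper_force: 0.0
```

{"name": "carry_out", "arguments": {
  "commands": [
    [0.22, -0.4, 0, 0, 0, 0, 0],
    [0.22, -0.4, 0, 0, 0, 0, 0],
    [0.22, -0.2, 0, 0, 0, 0, 0],
    [0.22, -0.2, 0, 0, 0, 0, 0],
    [0.22, -0.2, 0, 0, 0, 0, 0],
    [0.22, -0.3, 0, 0, 0, 0, 0],
    [0.22, -0.4, 0, 0, 0, 0, 0],
    [0.22, -0.5, 0, 0, 0, 0, 0]
  ]
}}

```text
clock: 24.55
position: [0.4702, 0.1399, -0.033]
ee_rot: [-2.032, -2.395, -0.0]
force: [0.8, 0.8, 0.2]
width: 0.22
gripper_force: 0.1
```

```bash
python3 - <<'E'
from cell import arm
from h import *
cradle(arm)
E
```

```text
TCP [ 0.4702  0.1399 -0.033 ] orange px 2688 (np.float64(319.0), np.float64(379.0), np.int64(132)) tool xyz [-0.008  0.001 -0.047]
top [array([ 0.6346, -0.3218,  0.01  ]), array([ 0.5856, -0.2988,  0.01  ])]
scene [array([ 0.3451, -0.957 ,  0.01  ]), array([ 0.5875, -0.2962,  0.01  ]), array([ 0.6354, -0.3197,  0.01  ]), array([0.4179, 0.4216, 0.01  ])]
```

{"name": "carry_out", "arguments": {
  "commands": [
    [0.22, -0.4, 0, 0, 0, 0, 0],
    [0.22, -0.5, 0, 0, 0, 0, 0],
    [0.22, -0.5, 0, 0, 0, 0, 0],
    [0.22, -0.5, 0, 0, 0, 0, 0],
    [0.22, -0.5, 0, 0, 0, 0, 0],
    [0.22, -0.5, 0, 0, 0, 0, 0],
    [0.22, -0.5, 0, 0, 0, 0, 0],
    [0.22, -0.5, 0, 0, 0, 0, 0]
  ]
}}

```text
clock: 25.5
position: [0.4861, 0.0431, -0.033]
ee_rot: [2.034, 2.395, -0.0]
force: [-0.8, 0.0, -0.8]
width: 0.22
gripper_force: 0.1
```

{"name": "carry_out", "arguments": {
  "commands": [
    [0.22, -0.5, 0, 0, 0, 0, 0],
    [0.22, -0.5, 0, 0, 0, 0, 0],
    [0.22, -0.5, 0, 0, 0, 0, 0],
    [0.22, -0.5, 0, 0, 0, 0, 0],
    [0.22, -0.5, 0, 0, 0, 0, 0],
    [0.22, -0.5, 0, 0, 0, 0, 0],
    [0.22, -0.5, 0, 0, 0, 0, 0],
    [0.22, -0.5, 0, 0, 0, 0, 0]
  ]
}}

```text
clock: 26.3
position: [0.5023, -0.0554, -0.033]
ee_rot: [2.033, 2.395, -0.0]
force: [0.2, 0.1, 0.8]
width: 0.219
gripper_force: 0.1
```

```bash
python3 - <<'E'
from cell import arm
from h import *
cradle(arm)
E
```

```text
TCP [ 0.5023 -0.0554 -0.033 ] orange px 2712 (np.float64(319.0), np.float64(380.0), np.int64(132)) tool xyz [-0.008  0.001 -0.047]
top [array([ 0.6346, -0.3219,  0.01  ]), array([ 0.5858, -0.299 ,  0.01  ])]
scene [array([ 0.345 , -0.9571,  0.01  ]), array([ 0.5874, -0.2963,  0.01  ]), array([ 0.6354, -0.3199,  0.01  ]), array([0.4177, 0.4216, 0.01  ])]
```

{"name": "carry_out", "arguments": {
  "commands": [
    [0.22, -0.4, 0, 0, 0, 0, 0],
    [0.22, -0.5, 0, 0, 0, 0, 0],
    [0.22, -0.5, 0, 0, 0, 0, 0],
    [0.22, -0.5, 0, 0, 0, 0, 0],
    [0.22, -0.5, 0, 0, 0, 0, 0],
    [0.22, -0.5, 0, 0, 0, 0, 0],
    [0.22, -0.5, 0, 0, 0, 0, 0],
    [0.22, -0.5, 0, 0, 0, 0, 0]
  ]
}}

```text
clock: 27.25
position: [0.5181, -0.1517, -0.033]
ee_rot: [2.034, 2.395, -0.0]
force: [0.6, 0.1, -0.4]
width: 0.22
gripper_force: 0.1
```

{"name": "carry_out", "arguments": {
  "commands": [
    [0.22, -0.5, 0, 0, 0, 0, 0],
    [0.22, -0.5, 0, 0, 0, 0, 0],
    [0.22, -0.5, 0, 0, 0, 0, 0],
    [0.22, -0.5, 0, 0, 0, 0, 0],
    [0.22, -0.5, 0, 0, 0, 0, 0],
    [0.22, -0.5, 0, 0, 0, 0, 0],
    [0.22, -0.4, 0, 0, 0, 0, 0],
    [0.22, -0.3, 0, 0, 0, 0, 0]
  ]
}}

```text
clock: 28.05
position: [0.533, -0.243, -0.033]
ee_rot: [2.034, 2.394, -0.0]
force: [0.5, 0.4, 0.4]
width: 0.218
gripper_force: 0.1
```

{"name": "carry_out", "arguments": {
  "commands": [
    [0.22, -0.1, 0, 0, 0, 0, 0],
    [0.22, 0, 0, 0, 0, 0, 0],
    [0.22, 0.4, 0, 0, 0, 0, 0],
    [0.22, 0.8, 0, 0, 0, 0, 0],
    [0.22, 0, 0, -1, 0, 0, 0],
    [0.22, 0, 0, -1, 0, 0, 0],
    [0.22, 1, 0, -1, 0, 0, 0],
    [0.22, 1, 0, -1, 0, 0, 0]
  ]
}}

```text
clock: 28.85
position: [0.5198, -0.1637, 0.0678]
ee_rot: [-2.033, -2.395, -0.0]
force: [0.9, -1.0, -0.2]
width: 0.219
gripper_force: 0.0
```

{"name": "carry_out", "arguments": {
  "commands": [
    [0.22, 1, 0, 0, 0, 0, 0],
    [0.22, 1, 0, 0, 0, 0, 0],
    [0.22, 0.5, 0, 0, 0, 0, 0],
    [0.22, 0, 0, 0, 0, 0, 0]
  ]
}}

```text
clock: 29.25
position: [0.5098, -0.1012, 0.0672]
ee_rot: [-2.028, -2.399, -0.0]
force: [0.3, -1.1, -0.8]
width: 0.221
gripper_force: 0.0
```

```bash
python3 - <<'E'
from cell import arm
from h import *
O=np.array([.5704,-.2813]);w=np.array([.968,-.25]);m=np.array([.25,.968])
for n in("top","scene"):
    d=arm.get_image(n);cv2.imwrite(f"pics/{n}9.png",d["pixels"][...,::-1])
    for c,a,p in caps(d):print(n,c,a,p,"tray",((p[:2]-O)@w).round(3),((p[:2]-O)@m).round(3))
E
```

```text
top [486.1 196.3] 149 [ 0.6348 -0.3222  0.01  ] tray 0.073 -0.023
scene [36.7 43.4] 515 [ 0.3451 -0.9573  0.01  ] tray -0.049 -0.711
scene [187.  171.8] 147 [ 0.5384 -0.2666  0.01  ] tray -0.035 0.006
scene [162.1 181. ] 147 [ 0.587  -0.2964  0.01  ] tray 0.02 -0.01
scene [138.7 191.5] 156 [ 0.6353 -0.3201  0.01  ] tray 0.073 -0.021
scene [511.6 257.9] 46 [0.4164 0.4215 0.01  ] tray -0.325 0.642
```

View pics/scene9.png

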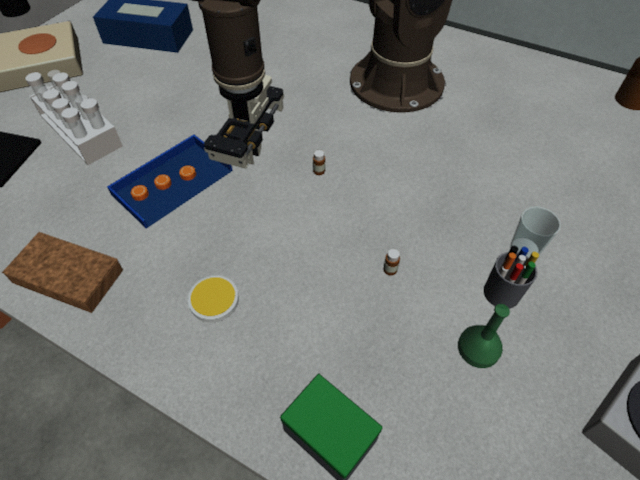

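All three caps lie flat inside the tray, at (187,172), (162,181) and (139,192). The bystanders are where they were, and the gripper is clear.

```bash
python3 -c "
from cell import arm
print(arm.sign_off())"
```

```text
the job is handed in; nothing more can be done
None
```

All three caps were pushed flat into the tray, well past its mouth, with the vials and other glassware left standing where they were; I handed the job in at about 29 s, and no verdict came back.

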